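Close up the frame sample case

TASK

Pack up the moulding samples: push the three ceramic strips along their lanes until each one is right up against the back wall of the wooden case, so that they lie in one straight row. Then pick up the case's flat lid by its bar, slide it into the grooves from the open end and push it fully home over the samples. Leave everything else on the shelf where it is.

Things in the scene. Friction and masses are not known exactly. Their poses are not given: they have to be found in the camera images.
- box: Low wooden sample case, fixed: 190 long (x) x 151 wide (y) x 51 high. Origin: centre of its underside; +x points from the open near end to the back wall. Floor 8 thick. Two dividers (4 thick, top at z 20) make three lanes about 38 wide, centred at y = +42, 0, -42, open at the near end (x = -95). Sides: lower walls up to z 34 with inner faces at y = +-61.
- box_mouth (a point): Centre of the case's open near end at ledge height (box x = -95, y = 0, z = 34). Along each side a groove for the lid: ledge at z 34, lip above it at z 45 to 51, groove walls at y = +-65.5 (131 apart), lips reaching in to y = +-60.5. The lips begin at x = -80; from there out to x = -98 the groove walls flare outwards and the ledge is open above.
- box_back (a point): Middle of the back wall's inner face (box x = +85, y = 0, z = 34); this wall is 10 thick, 51 high, and stops both the strips and the lid.
- lid: The case's sliding lid: flat wooden board 178 long (x) x 128 wide (y) x 8 thick, lying on the work top with its bar up, left or right of the case. Origin: centre of its underside. Ends alike. A dark wooden bar to hold it by stands on its middle: 16 thick (x), 64 long (y), from z 8 to z 36. Fully home, its origin lies at about x = -4, z = 34 of the case. About 180 g.
- lid_bar (a point): Middle of the lid's bar, 26 above the lid's underside (10 below the bar's top).
- sample1: White ceramic frame moulding sample, stepped strip 130 long (x) x 34 wide (y) x 20 high, about 180 g, lying in the left (y = +42) lane of the case, its near end sticking out of the case or just inside. Origin: centre of its underside. Against the back wall its origin lies at x = +20 of the case.
- sample2: White ceramic frame moulding sample, stepped strip 130 long (x) x 34 wide (y) x 20 high, about 180 g, lying in the middle (y = 0) lane of the case, its near end sticking out of the case or just inside. Origin: centre of its underside. Against the back wall its origin lies at x = +20 of the case.
- sample3: White ceramic frame moulding sample, stepped strip 130 long (x) x 34 wide (y) x 20 high, about 180 g, lying in the right (y = -42) lane of the case, its near end sticking out of the case or just inside. Origin: centre of its underside. Against the back wall its origin lies at x = +20 of the case.
- canister: bystander: stainless steel canister with lid, 94 dia x 141 high (mm); to be left alone. Origin: on its underside near its middle.
- drill_case: bystander: plastic drill bit case lying flat, 130 x 85 x 30, left or right of the case, across from the lid (mm); to be left alone. Origin: on its underside near its middle.
- corner: bystander: L-shaped ceramic picture frame corner sample lying flat, legs 85 long, 21 high (mm); to be left alone. Origin: on its underside near its middle.
- nail_set: bystander: steel nail set (punch) lying flat, 124 long, 14 thick (mm); to be left alone. Origin: on its underside near its middle.
- hammer: bystander: small rubber hammer lying flat, 250 long, head 85 wide and 48 high (mm); to be left alone. Origin: on its underside near its middle.
- tape: bystander: tape measure, 65 x 65 x 36 (mm); to be left alone. Origin: on its underside near its middle.
- level: bystander: short aluminium spirit level standing on its edge beyond the back wall of the case, 22 x 200 x 40 high (mm); to be left alone. Origin: on its underside near its middle.
There are look-alikes about, which are no part of the job. Leave any grey look-alike of the lid alone.

How it is judged:
On the way, in this order (a step that is already met when the one before it is completed fails the run):
1. all three strips lie in their lanes against the back wall (within 7 mm) (x of each of sample1, sample2, sample3 in the frame of box above 0.013 m and y of sample1 in the frame of box between 0.034 and 0.05 m and z of each of sample1, sample2, sample3 in the frame of box below 0.014 m and angle between the x axis of each of sample1, sample2, sample3 and the x axis of box, either way round below 0.1 rad and y of sample2 in the frame of box between -0.008 and 0.008 m and y of sample3 in the frame of box between -0.05 and -0.034 m), for 0.2 s.
2. the lid's leading end is in both grooves, the strips still in their row (all of step 1 and y of lid in the frame of box between -0.004 and 0.004 m and z of lid in the frame of box between 0.03 and 0.039 m and angle between the x axis of lid and the x axis of box, either way round below 0.05 rad and angle between the z axis of lid and the z axis of box, either way round below 0.05 rad and x of lid in the frame of box between -0.155 and 0.002 m), for 0.1 s.
3. the lid is fully home (y of lid in the frame of box between -0.004 and 0.004 m and z of lid in the frame of box between 0.03 and 0.039 m and angle between the x axis of lid and the x axis of box, either way round below 0.05 rad and angle between the z axis of lid and the z axis of box, either way round below 0.05 rad and x of lid in the frame of box above -0.01 m), for 0.2 s.
At the end, for the whole second after the job is handed in: Each strip lies flat in its own lane, within 7 mm of the back wall and within 0.1 rad of the case's direction; the lid lies in its grooves, within 6 mm of fully home, level and straight to 0.05 rad, at rest (all of step 1 and all of step 3 and linear speed of lid below 0.01 m/s); the robot touches nothing.
It fails at once if any of the bystanders is moved by more than 30 mm (distance of any of canister, drill_case, corner, nail_set, hammer, tape, level from where it was at the start of the episode above 0.03 m).
It also fails if it takes over 64 s, if anything falls off the work surface, if the arm or the gripper's body presses on something with over 40 N, if the wrist force passes 120 N, or if a joint passes its speed limit or range.

ROBOT

A 7-joint arm with a two-finger parallel gripper is mounted at the origin on the work surface. World frame = base frame: x ahead of the robot, y to its left, z up, the work surface at z = 0. Lengths are in m, angles in rad, forces in N, time in s.
With the tool pointing down it reaches from about 0.425 to 0.925 m from the base axis. Payload 6.8 kg.
Tool frame: the origin (TCP) lies midway between the tips of the shut fingers; the grasp point (between the pads) lies 19 mm behind it (r.grip_depth is the distance from the TCP to the grasp point, in m); z points along the fingers, y is the line along which they close (so a half turn about z gives the same grasp; the last joint's range is limited). The gripper opens to 85 mm and grips with 20 to 120 N. Pads are 22 mm wide; open, the fingers measure 114 mm over their backs; the gripper's body (76 mm by 85 mm) begins 54 mm behind the grasp point. The pads swing forward as they close: fully open they stand 13 mm farther back than shut.
Start: joints at [1.039, 0.477, 0.022, 1.555, -0.011, 1.109, -0.083], TCP at [0.278, -0.615, 0.199] pointing down, gripper open.
Joint ranges: [-2.96, 2.96], [-0.34, 2.1], [-1.41, 1.46], [0.24, 2.44], [-1.37, 4.51], [0.17, 1.92], [-2.96, 2.96]. Speed limits (rad/s): [2.39, 2.39, 3.14, 3.14, 3.14, 3.14, 3.14].

INTERFACE

Orientations are given as a rotation vector (axis times angle).
In Python, from bench import telemetry, grab_frame, calibration, order, silhouettes, r gives the robot as it stands.
- The arm moves only by the tool apply_moves, never from a script. Its argument "moves" is a list of rows, each a list of 7 numbers: the turn, a rotation vector about the tool's x, y, z scaled (see below), then the shift along the tool's x, y, z scaled (see below), then the opening, from -1 (shut) to 1 (fully open). A call has exactly 8 rows; each row shifts and turns the commanded pose from where the row before left it, along the tool's axes as they then stand; what a row does not reach is not made up. The controller multiplies each number of a shift by 1000 mm and each number of a turn by 6 degrees. A row lasts 1/12 s, in which the tool goes at most 41.7 mm and 7.16 degrees, less where a joint would pass 70% of its speed; a pose out of reach is approached as far as the arm can. A call with a number of a shift or a turn outside -1 to 1 is refused whole. A call with a gripper value outside its range is refused whole. The fingers move at their own pace and stop on an object; "grip_force" is the grip in N (left out, the last holds). Time passes only in rows, so rows that do not move let the fingers close, or fill a call up. It gives the time, the measured TCP pose, the force, the opening and the grip force at its end, in the units of the state.
- telemetry.get_obs(): the state, without advancing time (a new reading comes with each control period).
- grab_frame(name): name is "side" or "top"; returns the picture (420x560x3 uint8, blue, green, red); there is no depth.
- calibration(name): a dict with "fx", "fy", "cx", "cy" (pixels), "world_from_camera" (4x4, takes a point from camera to world coordinates). Camera axes: x right, y down, z forward; pixel columns grow to the right and rows downward; lengths in m; the calibration is good to about 2 mm. A picture is of the moment at which its call begins. calibration takes no time and is no camera call.
- order.hand_in(): hands the job in; it is judged then, once.
Trained networks look in the newest picture that a camera, given by its name, has taken for a name from the list of things; names that differ only in an ending like _2 or _b are one class to them, and where a whole thing is asked for, a point or a joint stands for the part that bears it (a point fixed in the world has none). Each returns a list of dicts, best first, with "p" (0 to 1); they miss things now and then, are a little off and sometimes report something else, mostly with a low value. They report only what shows in the picture. A call takes as long as a camera call. They do not tell look-alikes from the thing itself.
- silhouettes(thing, camera): "mask" (420x560 bool, what is visible of it) and "extent" ([centre column, centre row, width, height] in pixels, round what is visible of it).
The state is a dict: "clock": time; "joints": joint angles; "qvel": joint speeds; "tau": joint torques, N m; "tcp_pos": TCP position; "orientation": TCP orientation; "contact_force": force on the tool from outside, world axes, zero at the start; "moment": the same for the moment, N m; "grip_width": finger opening in m; "gripper_force": force on a finger pad.
Only numpy, scipy, OpenCV 4.12 (cv2) and the standard library are available. Lean on these libraries where they do the work, as an engineer would, in place of code of your own. Each camera call takes 0.05 s, during which the arm holds its last target. There are 200 camera calls.

## Working session

There is one attempt and no reset: what is moved stays moved. The work goes in short steps, Python scripts to look and compute and a tool call to move; the robot and the scene stay as the last step left them, time stands still between calls to the robot, and variables do not carry over. Pictures are saved under pics/ and viewed, at most 10 in all, crops included, and the job is handed in when it is done.

Besides the shell and the picture viewer there is one more tool, called in YAML: its name, and indented under it one key for each argument. apply_moves: Moves the arm, as the interface text tells. Its arguments: {"type":"object","properties":{"moves":{"type":"array"},"grip_force":{"type":"number"}},"required":["moves"]}

```bash
mkdir -p pics
cat > h.py <<'E'
import numpy as np, cv2
from scipy.spatial.transform import Rotation as R
from bench import telemetry, grab_frame, calibration, order, silhouettes, r
def ray(cam,u,v,z):
    c=calibration(cam);T=np.array(c["world_from_camera"])
    d=T[:3,:3]@np.array([(u-c["cx"])/c["fx"],(v-c["cy"])/c["fy"],1]);o=T[:3,3]
    return o+d*(z-o[2])/d[2]
def proj(cam,p):
    c=calibration(cam);T=np.array(c["world_from_camera"])
    q=T[:3,:3].T@(np.atleast_2d(p)-T[:3,3]).T
    return np.c_[c["fx"]*q[0]/q[2]+c["cx"],c["fy"]*q[1]/q[2]+c["cy"]]
E
python3 - <<'E'
from h import *
a=grab_frame("top");b=grab_frame("side")
cv2.imwrite("pics/t0.png",a);cv2.imwrite("pics/s0.png",b)
for c in("top","side"):
    k=calibration(c);print(c,k["fx"],np.round(k["world_from_camera"],3).tolist())
for t in["box","lid","lid_bar","sample1","drill_case","canister","hammer","corner","nail_set","tape","level"]:
    for s in silhouettes(t,"top")[:4]:
        if s["p"]<.25: continue
        m=s["mask"].astype(np.uint8);rc=cv2.minAreaRect(cv2.findNonZero(m)) if m.any() else None
        print(t,round(s["p"],2),np.round(s["extent"]),[np.round(x,1).tolist() for x in rc],np.round(ray("top",*rc[0],0.02),3))
o=telemetry.get_obs();print(o["clock"],o["tcp_pos"],o["orientation"],o["contact_force"])
E
```

```text
top 390.17804812504784 [[0.008, -0.994, 0.113, 0.351], [-1.0, -0.005, 0.027, 0.003], [-0.027, -0.113, -0.993, 1.271], [0.0, 0.0, 0.0, 1.0]]
side 521.6012155965243 [[0.98, -0.117, 0.158, 0.292], [-0.197, -0.615, 0.764, -1.022], [0.008, -0.78, -0.626, 0.895], [0.0, 0.0, 0.0, 1.0]]
box 0.83 [320. 162.  47.  63.] [[318.0, 160.5], [48.0, 61.0], 0.0] [ 0.651 -0.073  0.02 ]
lid 0.78 [228. 278.  51.  61.] [[227.6, 275.7], [41.0, 56.9], 14.9] [0.276 0.214 0.02 ]
lid 0.71 [404. 300.  47.  65.] [[403.1, 301.3], [59.3, 41.8], 76.2] [ 0.203 -0.337  0.02 ]
lid 0.7 [384. 222.  61.  63.] [[384.7, 222.4], [55.9, 39.4], 63.4] [ 0.449 -0.285  0.02 ]
lid_bar 0.88 [385. 223.  59.  64.] [[384.5, 222.5], [55.9, 39.8], 63.4] [ 0.449 -0.284  0.02 ]
lid_bar 0.78 [226. 273.  53.  63.] [[227.5, 276.0], [39.8, 56.5], 14.0] [0.275 0.215 0.02 ]
lid_bar 0.61 [403. 300.  50.  59.] [[402.8, 301.3], [58.7, 40.7], 76.0] [ 0.203 -0.336  0.02 ]
lid_bar 0.27 [318. 183.  13.  46.] [[318.5, 183.5], [41.0, 11.0], 90.0] [ 0.574 -0.074  0.02 ]
sample1 0.8 [306. 182.  13.  43.] [[305.0, 181.0], [40.0, 10.0], 90.0] [ 0.582 -0.03
[... 362 characters left out ...]
45.0] [0.756 0.375 0.02 ]
hammer 0.91 [128. 183.  54.  66.] [[137.7, 181.9], [76.1, 27.5], 49.3] [0.578 0.519 0.02 ]
corner 0.9 [222. 151.  30.  30.] [[221.5, 150.4], [26.3, 26.3], 86.4] [0.684 0.245 0.02 ]
corner 0.43 [378. 147.  22.  22.] [[376.5, 147.5], [3.5, 31.1], 42.3] [ 0.694 -0.263  0.02 ]
tape 0.9 [438. 174.  30.  26.] [[439.7, 175.0], [21.0, 24.6], 36.0] [ 0.604 -0.464  0.02 ]
tape 0.46 [320. 162.  54.  62.] [[318.5, 160.5], [61.0, 49.0], 90.0] [ 0.651 -0.074  0.02 ]
level 0.84 [292. 119.  65.  11.] [[290.5, 119.0], [11.1, 63.1], 89.0] [0.791 0.018 0.02 ]
0.65 [ 0.27760302 -0.61529523  0.19912324] [3.07129726e+00 6.60718143e-01 5.78648970e-05] [ 0.44302338 -0.39041556  0.46972243]
```

View pics/t0.png

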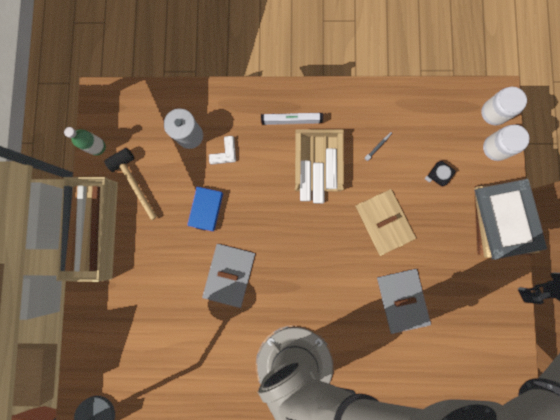

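View pics/s0.png

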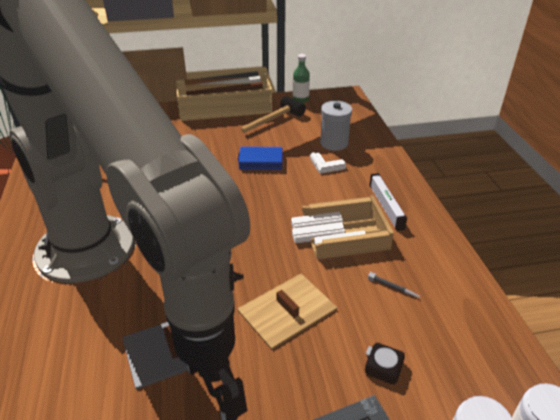

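The wooden lid with the dark bar is at top (385,222). It could be confused with the grey boards at (229,276) and (403,300), and the description settles it on the wooden one. The case is at (320,160), with strips at (305,181), (318,183) and (331,168). I'll check this in close crops with a model overlay.

```bash
cat >> h.py <<'E'
def T2(x,y,a,P,z=0):
    P=np.array(P,float);c,s=np.cos(a),np.sin(a)
    return np.c_[x+c*P[:,0]-s*P[:,1],y+s*P[:,0]+c*P[:,1],P[:,2]+z]
def crop(cam,img,x0,y0,w,h,k,polys,fn):
    im=cv2.resize(img[y0:y0+h,x0:x0+w],None,fx=k,fy=k,interpolation=cv2.INTER_CUBIC)
    for P,col in polys:
        q=(proj(cam,P)-[x0,y0]+.5)*k
        cv2.polylines(im,[np.round(q*8).astype(np.int32)],False,col,1,cv2.LINE_AA,3)
    for i in range(0,w,10): cv2.putText(im,str(x0+i),(i*k,8),0,.3,(255,255,255),1); cv2.line(im,(i*k,8),(i*k,12),(255,255,255),1)
    for i in range(0,h,10): cv2.putText(im,str(y0+i),(0,i*k+4),0,.3,(255,255,255),1)
    cv2.imwrite(fn,im)
def rect(x0,x1,y0,y1,z): return [[x0,y0,z],[x1,y0,z],[x1,y1,z],[x0,y1,z],[x0,y0,z]]
E
python3 - <<'E'
from h import *
from scipy.optimize import minimize
a=cv2.imread("pics/t0.png");b=cv2.imread("pics/s0.png")
def mask(t,cam,near):
    best=None
    for s in silhouettes(t,cam):
        if np.hypot(s["extent"][0]-near[0],s["extent"][1]-near[1])<25: return s["mask"]
def fit(t,dims,x0,bar=False):
    ms={}
    for cam in("top","side"):
        m=mask(t,cam,proj(cam,[[x0[0],x0[1],.02]])[0])
        print(t,cam,None if m is None else m.sum())
        if m is not None: ms[cam]=m.astype(np.float32)
    L,W,H=dims;P=[[i*L/2,j*W/2,z] for i in(-1,1) for j in(-1,1) for z in(0,H)]
    def cost(p):
        c=0
        for cam,m in ms.items():
            q=cv2.convexHull(((proj(cam,T2(*p,P))+.5)*4).astype(np.float32))
            big=np.zeros((420*4,560*4),np.uint8);cv2.fillConvexPoly(big,np.round(q*16).astype(np.int32),255,cv2.LINE_AA,4)
            f=cv2.resize(big,(560,420),interpolation=cv2.INTER_AREA)/255.
            c+=np.abs(f-m).sum()/m.sum()
        return c
    r_=minimize(cost,x0,method="Nelder-Mead",options=dict(initial_simplex=np.array(x0)+np.array([[0,0,0],[.01,0,0],[0,.01,0],[0,0,.08]])))
    print(t,np.round(r_.x,4),r_.fun);return r_.x
bx=fit("box",(.190,.151,.051),[.651,-.073,0.])
ld=fit("lid",(.178,.128,.008),[.449,-.285,np.radians(26)])
np.save("est.npy",[bx,ld])
w=(0,255,0);y=(0,255,255)
pb=[(T2(*bx,rect(-.095,.095,-.0755,.0755,.051)),w),(T2(*bx,rect(-.095,.095,-.0755,.0755,0)),y)]
pl=[(T2(*ld,rect(-.089,.089,-.064,.064,.008)),w),(T2(*ld,rect(-.008,.008,-.032,.032,.036)),y)]
crop("top",a,285,115,135,145,4,pb+pl,"pics/ct.png")
crop("side",b,230,175,185,175,4,pb+pl,"pics/cs.png")
E
```

```text
box top 1747
box side 3214
box [ 0.6496 -0.0714  0.0015] 1.0673406138345307
lid top 2170
lid side 3919
lid [ 0.4519 -0.2886  0.4562] 0.07933904587689268
```

View pics/ct.png

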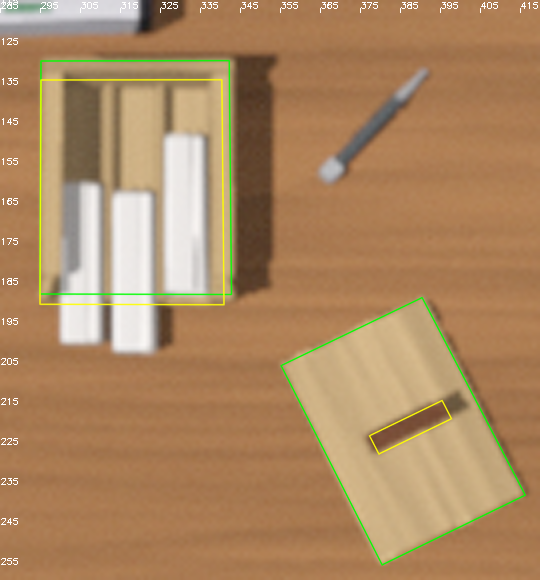

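View pics/cs.png

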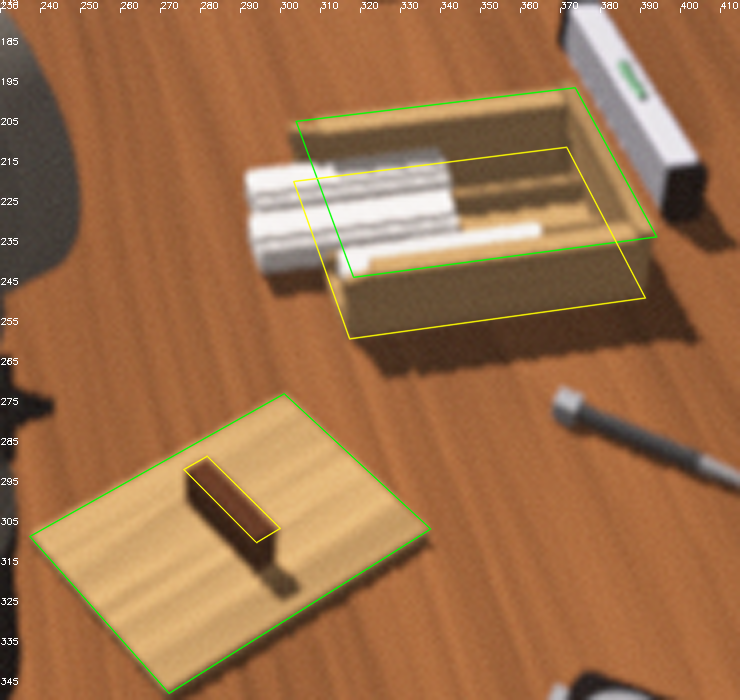

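The crops confirm the choice: the wooden lid with its dark bar fits the model to about 1 px in both views, with the bar at top (387,219). The case outline is about 1 px off, and its near end includes the flare out to x=-98. The strips' near ends are at top (305,201), (318,203) and (331,188). I'll refine the case pose and plan the first moves.

```bash
cat >> h.py <<'E'
def mats():
    o=telemetry.get_obs();return np.array(o["tcp_pos"]),R.from_rotvec(o["orientation"])
def down(psi): # psi = yaw of tool y axis (closing line) in world
    c,s=np.cos(psi),np.sin(psi)
    return R.from_matrix(np.array([[-s,c,0],[c,s,0],[0,0,-1]]).T@np.eye(3)) if 0 else R.from_matrix(np.column_stack([[-s,c,0],[c,s,0],[0,0,-1]]))
def plan(p,q,tgt,psi,n,dec=3):
    """n rows from (p,q) to tgt/down(psi)"""
    q2=down(psi);rv=(q.inv()*q2).as_rotvec(degrees=True)/6/n
    rows=[];rv=np.round(rv,3);d=R.from_rotvec(rv*6,degrees=True)
    for i in range(n):
        s=np.round(q.inv().apply((np.array(tgt)-p)/(n-i)),dec)
        rows.append([*rv.tolist(),*s.tolist()]);p=p+q.apply(s);q=q*d
    a=np.array(rows);print("max shift",np.linalg.norm(a[:,3:],axis=1).max(),"max turn",np.linalg.norm(a[:,:3],axis=1).max())
    for x in rows: print([0 if v==0 else v for v in x])
    return p,q
E
python3 - <<'E'
from h import *
from scipy.optimize import minimize
est=np.load("est.npy");bx=est[0]
hull={}
for cam in("top","side"):
    grab_frame(cam)
    c0=proj(cam,[[.65,-.072,.02]])[0]
    m=[s for s in silhouettes("box",cam) if np.hypot(*(np.array(s["extent"][:2])-c0))<25][0]["mask"].astype(np.uint8)
    h=cv2.convexHull(cv2.findNonZero(m));f=np.zeros((420,560),np.uint8);cv2.fillConvexPoly(f,h,1);hull[cam]=f.astype(float);print(cam,m.sum(),f.sum())
P=[[i,j*.0755,z] for i in(-.098,.095) for j in(-1,1) for z in(0,.051)]
P=[p if not(p[0]<-.095 and p[2]>.05) else [-.0965,p[1],.05] for p in P]
def cost(p,cams=("top","side")):
    c=0
    for cam in cams:
        q=cv2.convexHull(((proj(cam,T2(*p,P))+.5)*4).astype(np.float32))
        big=np.zeros((1680,2240),np.uint8);cv2.fillConvexPoly(big,np.round(q*16).astype(np.int32),255,cv2.LINE_AA,4)
        c+=np.abs(cv2.resize(big,(560,420),interpolation=cv2.INTER_AREA)/255.-hull[cam]).sum()/hull[cam].sum()
    return c
S=np.array([[0,0,0],[.01,0,0],[0,.01,0],[0,0,.08]])
for cams in(("top",),("side",),("top","side")):
    r_=minimize(cost,bx,args=(cams,),method="Nelder-Mead",options=dict(initial_simplex=bx+S));print(cams,np.round(r_.x,4),round(r_.fun,4))
est[0]=r_.x;np.save("est.npy",est)
for u,v in((305,200.5),(318.5,202.8),(331,188)): print(np.round(ray("top",u,v,.022),3))
p,q=mats()
p,q=plan(p,q,[.47,-.115,.15],0,16)
E
```

```text
top 1795 2968
side 3349 4432
('top',) [ 0.6502 -0.0713 -0.0071] 0.0288
('side',) [ 0.6507 -0.0732 -0.003 ] 0.0351
('top', 'side') [ 0.6503 -0.0721 -0.0065] 0.0664
[ 0.518 -0.03   0.022]
[ 0.511 -0.074  0.022]
[ 0.559 -0.114  0.022]
max shift 0.03419064199455752 max turn 0.685
[0, 0, -0.685, 0.024, -0.024, 0.003]
[0, 0, -0.685, 0.025, -0.022, 0.003]
[0, 0, -0.685, 0.027, -0.02, 0.003]
[0, 0, -0.685, 0.028, -0.018, 0.003]
[0, 0, -0.685, 0.03, -0.016, 0.003]
[0, 0, -0.685, 0.031, -0.014, 0.003]
[0, 0, -0.685, 0.031, -0.011, 0.003]
[0, 0, -0.685, 0.032, -0.009, 0.003]
[0, 0, -0.685, 0.033, -0.007, 0.003]
[0, 0, -0.685, 0.033, -0.004, 0.003]
[0, 0, -0.685, 0.033, -0.002, 0.003]
[0, 0, -0.685, 0.034, 0, 0.003]
[0, 0, -0.685, 0.033, 0.003, 0.003]
[0, 0, -0.685, 0.033, 0.005, 0.003]
[0, 0, -0.685, 0.033, 0.008, 0.004]
[0, 0, -0.685, 0.032, 0.009, 0.003]
```

apply_moves:
  moves:
    - [0,0,-0.685,0.024,-0.024,0.003,-1]
    - [0,0,-0.685,0.025,-0.022,0.003,-1]
    - [0,0,-0.685,0.027,-0.02,0.003,-1]
    - [0,0,-0.685,0.028,-0.018,0.003,-1]
    - [0,0,-0.685,0.03,-0.016,0.003,-1]
    - [0,0,-0.685,0.031,-0.014,0.003,-1]
    - [0,0,-0.685,0.031,-0.011,0.003,-1]
    - [0,0,-0.685,0.032,-0.009,0.003,-1]
  grip_force: 60

```text
clock: 1.72
tcp_pos: [0.3738, -0.3633, 0.1752]
orientation: [2.756, 1.507, 0.0]
contact_force: [0.7, -0.3, -0.3]
grip_width: 0.0001
gripper_force: 0.0
```

apply_moves:
  moves:
    - [0,0,-0.685,0.033,-0.007,0.003,-1]
    - [0,0,-0.685,0.033,-0.004,0.003,-1]
    - [0,0,-0.685,0.033,-0.002,0.003,-1]
    - [0,0,-0.685,0.034,0,0.003,-1]
    - [0,0,-0.685,0.033,0.003,0.003,-1]
    - [0,0,-0.685,0.033,0.005,0.003,-1]
    - [0,0,-0.685,0.033,0.008,0.004,-1]
    - [0,0,-0.685,0.032,0.009,0.003,-1]

```text
clock: 2.38
tcp_pos: [0.4702, -0.1134, 0.1503]
orientation: [2.216, 2.225, 0.001]
contact_force: [0.8, 0.6, 0.1]
grip_width: 0.0001
gripper_force: 0.0
```

apply_moves:
  moves:
    - [0,0,0,0,0,0.034,-1]
    - [0,0,0,0,0,0.034,-1]
    - [0,0,0,0,0,0.034,-1]
    - [0,0,0,0,0,0.031,-1]
    - [0,0,0,0,0.02,0,-1]
    - [0,0,0,0,0.02,0,-1]
    - [0,0,0,0,0.015,0,-1]
    - [0,0,0,0,0.01,0,-1]

```text
clock: 3.05
tcp_pos: [0.5366, -0.1147, 0.0171]
orientation: [2.22, 2.222, 0.002]
contact_force: [0.0, -0.3, -0.4]
grip_width: -0.0004
gripper_force: 0.0
```

apply_moves:
  moves:
    - [0,0,0,0,0.01,0,-1]
    - [0,0,0,0,0.01,0,-1]
    - [0,0,0,0,0.01,0,-1]
    - [0,0,0,0,0.01,0,-1]
    - [0,0,0,0,0.005,0,-1]
    - [0,0,0,0,0.003,0,-1]
    - [0,0,0,0,0.002,0,-1]
    - [0,0,0,0,0,0,-1]

```text
clock: 3.72
tcp_pos: [0.5847, -0.1148, 0.0171]
orientation: [-2.221, -2.222, 0.0]
contact_force: [-0.5, -0.2, 0.2]
grip_width: 0.0
gripper_force: 0.0
```

apply_moves:
  moves:
    - [0,0,0,0,0.002,0,-1]
    - [0,0,0,0,0.002,0,-1]
    - [0,0,0,0,0.001,0,-1]
    - [0,0,0,0,0.001,0,-1]
    - [0,0,0,0,0.001,0,-1]
    - [0,0,0,0,0.001,0,-1]
    - [0,0,0,0,0,0,-1]
    - [0,0,0,0,0,0,-1]

```text
clock: 4.38
tcp_pos: [0.5926, -0.1148, 0.0171]
orientation: [-2.221, -2.222, 0.0]
contact_force: [0.3, 0.5, 0.4]
grip_width: 0.0002
gripper_force: 0.0
```

apply_moves:
  moves:
    - [0,0,0,0,0.001,0,-1]
    - [0,0,0,0,0.001,0,-1]
    - [0,0,0,0,0.001,0,-1]
    - [0,0,0,0,0.001,0,-1]
    - [0,0,0,0,0.001,0,-1]
    - [0,0,0,0,0.001,0,-1]
    - [0,0,0,0,0.001,0,-1]
    - [0,0,0,0,0,0,-1]

```text
clock: 5.05
tcp_pos: [0.5999, -0.1147, 0.0171]
orientation: [2.221, 2.222, 0.0]
contact_force: [-0.3, 0.4, -0.7]
grip_width: 0.0002
gripper_force: 0.0
```

Run:
```python
from h import *
b=grab_frame("side")
bx=np.load("est.npy")[0]
pb=[(T2(*bx,rect(-.095,.095,-.0755,.0755,.051)),(0,255,0)),(T2(*bx,rect(-.045,.085,-.059,-.025,.028)),(0,0,255))]
crop("side",b,250,165,175,120,4,pb,"pics/p3.png")
```

```text
(no output)
```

View pics/p3.png

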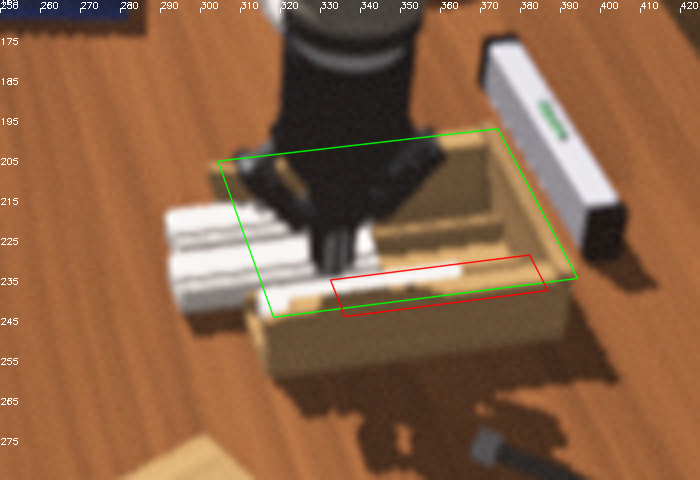

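Run:
```python
from h import *
print(mats()[0], proj("side",[[.5999,-.1147,.0171],[.559,-.114,.028],[.559,-.131,.028],[.559,-.097,.028]]).round(1), proj("top",[[.5999,-.1147,.0171]]))
a=grab_frame("top");b=grab_frame("side")
for cam in("top","side"):
    for s in silhouettes("sample1",cam): print(cam,round(s["p"],2),np.round(s["extent"],1))
im=np.hstack([cv2.resize(a[125:225,270:370],(400,400),interpolation=cv2.INTER_CUBIC),cv2.resize(b[190:265,285:360],(400,400),interpolation=cv2.INTER_CUBIC)])
cv2.imwrite("pics/p4.png",im)
```

```text
[ 0.59972909 -0.11474888  0.0171092 ] [[331.6 242.7]
 [315.7 241.3]
 [317.4 246. ]
 [314.  236.8]] [[330.90339962 175.98027419]]
top 0.87 [306.8 180.6  10.5  44.1]
top 0.86 [317.1 184.   11.2  41.8]
top 0.6 [327.1 182.1   0.9  15.7]
side 0.74 [318.2 236.1  54.5  19.5]
side 0.72 [308.4 220.4  30.7  13.4]
side 0.46 [340.8 237.8  46.7  10.8]
```

View pics/p4.png

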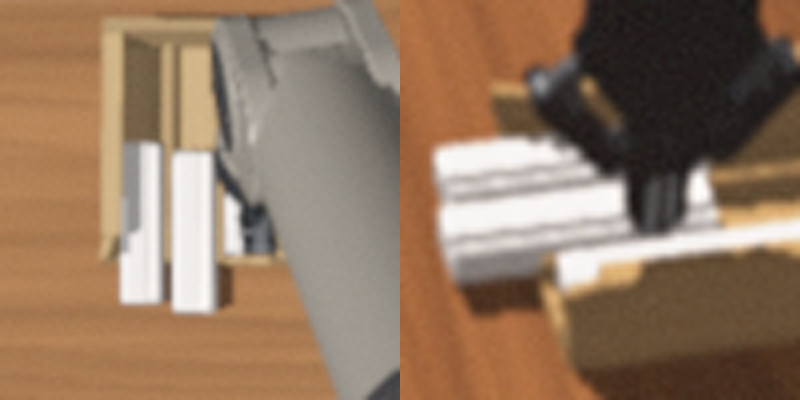

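```bash
cat > d.py <<'E'
from h import *
import sys
b=grab_frame("side");b0=cv2.imread("pics/s0.png")
p=mats()[0];print(p,telemetry.get_obs()["contact_force"])
for z in(0,.02,.073): print("z+",z,proj("side",[p+[0,0,z]]).round(1))
g=b.max(2)<75;
u0=int(proj("side",[p])[0,0])
for u in range(u0-14,u0+18,3):
    col=[v for v in range(200,300) if g[v,u]]
    runs=np.split(col,np.where(np.diff(col)>1)[0]+1) if col else []
    print(u,[(int(x[0]),int(x[-1])) for x in runs if len(x)])
np.set_printoptions(linewidth=200)
print(b.max(2)[224:256:2,u0-16:u0+20:2])
E
python3 d.py
```

```text
[ 0.59954184 -0.11480619  0.01712272] [-1.6273835   0.19206046 -0.21743237]
z+ 0 [[331.5 242.7]]
z+ 0.02 [[332.  236.7]]
z+ 0.073 [[333.4 220.2]]
317 [(203, 216)]
320 [(200, 203), (210, 219)]
323 [(200, 208), (213, 222)]
326 [(200, 212), (214, 221), (259, 264), (266, 266)]
329 [(200, 232), (260, 260), (262, 267)]
332 [(200, 224), (259, 260)]
335 [(200, 226), (228, 228), (231, 231), (258, 262), (265, 266)]
338 [(200, 222), (258, 266)]
341 [(200, 219), (258, 278)]
344 [(200, 220), (258, 259), (261, 262), (265, 270), (272, 273), (275, 281)]
347 [(200, 219), (257, 260), (265, 267), (269, 270), (272, 276), (278, 278)]
[[169 167 172 185 197 199  98  34  56  71  72  52 192 250 155 126 123 110]
 [238 241 246 248 248 250 122  34  69  71  73  56 215 251 178  94  93  94]
 [248 249 248 248 249 248 130  31  73  66  74  52 172 203 173 127 122 122]
 [245 240 231 230 227 210 133  35  76  61  75  75 194 217 225 206 213 213]
 [187 198 203 210 203 213 195  74  77  55  85 137 175 183 191 192 236 237]
 [213 206 194 189 174 168 158 147 150 163 195 236 238 240 243 244 249 248]
 [165 186 195 208 227 235 239 243 245 246 246 242 236 229 216 210 216 222]
 [243 248 247 247 245 242 240 235 184 161 148 131 116 107  98  95 105 119]
 [232 248 248 242 222 223 225 199 101  98  99 100 102 101 104 100 101 103]
 [215 237 240 230 202 206 195 142  99 104 105 100 101 104  98  99 101 102]
 [186 207 184 150 128 116 113 102 100 102 100  98 103 100 101 100 107 100]
 [163 121 106  99 101 103 103 100 100 105 101 102 103 103 105 102 101 107]
 [171 104 101  98 102 103 100 104 102 103 101 105 100  99 104 102 102  98]
 [183 112 103 102 105 102 108 104 102 105 100 101 102 103 104 104 105  99]
 [159 115 104 102 104 101 105 104 107 107 105 106 103 102 106 101 101 101]
 [153 113 102 103 103 105 105 100 103 102 103 102 102  97  96 100  96  91]]
```

apply_moves:
  moves:
    - [0,0,0,0,0,-0.03,-1]
    - [0,0,0,0,0,-0.03,-1]
    - [0,0,0,0,-0.035,0,-1]
    - [0,0,0,0,-0.035,0,-1]
    - [0,0,0,0,-0.035,0,-1]
    - [0,0,0,0,-0.03,0,-1]
    - [0,0,0,0,0,0.03,-1]
    - [0,0,0,0,0,0.03,-1]

```text
clock: 6.02
tcp_pos: [0.4647, -0.116, 0.0184]
orientation: [2.219, 2.218, 0.003]
contact_force: [1.2, -0.8, -0.4]
grip_width: -0.0003
gripper_force: 0.0
```

```bash
python3 d.py
```

```text
[ 0.46122319 -0.11484551  0.01272237] [-0.16636757  0.73409145 -3.79409546]
z+ 0 [[276.6 251.3]]
z+ 0.02 [[276.5 245.3]]
z+ 0.073 [[276.5 228.8]]
262 [(200, 211), (217, 225)]
265 [(200, 213), (219, 228)]
268 [(200, 216), (222, 228)]
271 [(200, 228)]
274 [(200, 239)]
277 [(200, 218), (222, 231), (295, 298)]
280 [(200, 230), (297, 299)]
283 [(200, 236)]
286 [(200, 226), (277, 280)]
289 [(200, 226), (264, 266), (268, 271), (274, 274), (276, 276), (278, 278)]
292 [(200, 224), (266, 275)]
[[ 75  38  35  40  45  42  38  34  43  56  34  37  35  36  33  34  67 183]
 [147  88  40  31  36  37  35  36  38  50  36  36  38  69  65  67 133 193]
 [158 156  98  41  43  64  34  34  36  33  37  36  84 148 146 150 188 229]
 [162 168 154 122 128 137  61  37  52  49  66  43 120 165 155 158 212 248]
 [158 166 165 154 164 162  83  37  73  59  75  47 123 161 154 151 200 246]
 [153 163 165 153 161 163  83  37  79  61  80  50 128 162 154 149 177 212]
 [147 165 167 155 155 165  98  37  82  64  78  46 131 160 162 147 165 201]
 [148 159 163 156 152 164 128  39  72  62  76  83 153 163 161 151 157 191]
 [150 158 163 161 157 165 152 119  90  65  92 146 167 163 160 153 155 171]
 [150 157 165 165 157 163 163 154 136 130 147 161 164 165 159 154 153 158]
 [153 153 165 166 159 158 161 153 152 158 167 166 160 170 162 155 150 158]
 [155 150 159 166 161 159 164 155 151 154 169 163 158 165 165 157 150 161]
 [155 153 162 164 161 156 166 158 153 150 163 166 161 162 165 158 151 155]
 [155 150 159 164 160 155 160 160 156 153 163 167 162 158 167 159 152 151]
 [160 151 153 164 165 158 160 165 155 154 158 169 165 155 165 160 156 147]
 [160 156 147 161 165 159 153 163 157 154 154 169 166 158 164 164 154 150]]
```

apply_moves:
  moves:
    - [0,0,0,0,0,0,-1]
    - [0,0,0,0,0,0.002,-1]
    - [0,0,0,0,0,0.002,-1]
    - [0,0,0,0,0,0.002,-1]
    - [0,0,0,0,0,0.002,-1]
    - [0,0,0,0,0,0.001,-1]
    - [0,0,0,0,0,0,-1]
    - [0,0,0,0,0,0,-1]

```text
clock: 6.73
tcp_pos: [0.4647, -0.1149, 0.0083]
orientation: [2.221, 2.222, 0.0]
contact_force: [0.0, 0.6, 0.6]
grip_width: -0.0001
gripper_force: 0.0
```

Run:
```python
from h import *
a=grab_frame("top").astype(int);b=grab_frame("side").astype(int);t0=cv2.imread("pics/t0.png").astype(int);s0=cv2.imread("pics/s0.png").astype(int)
o=telemetry.get_obs();p=np.array(o["tcp_pos"]);print(p,o["contact_force"])
np.set_printoptions(linewidth=250)
for n,f,f0 in(("top",a,t0),("side",b,s0)):
    q=proj(n,[p])[0];print(n,q.round(1));u,v=np.round(q).astype(int)
    d=np.abs(f-f0).sum(2)>60;m=f.max(2)<95
    for y in range(v-24,v+14): print(y,"".join("#" if d[y,x] and m[y,x] else "+" if d[y,x] else "." for x in range(u-25,u+26)))
```

```text
[ 0.46469102 -0.11488843  0.00822651] [-0.30631163 -0.34693014  0.39886212]
top [330.9 217.6]
194 .................+++++++++++###++++++++++++++++++++
195 ................+++++++++++++++++++++++++++++++++++
196 ................++.++++++++++++++++++++++++++++++++
197 ................++.+++++++++++++++++++++++++++++#+#
198 .................+.++++++++++++++++++++++++++++++##
199 .................+.++++++++++++++++++++++++++++++##
200 .................+.+++++++++++++++++++++++++++++++#
201 .................+#++++++++++++++++++++++++++++++++
202 .................+#++++++++++++++++++++++++++++++++
203 .................+#++++++++++++++++++++++++++++++++
204 .................+##+++++++++++++++++++++++++++++++
205 .................+##+++++++++++++++++++++++++++++++
206 .................+##+++++++++++++++++++++++++++++++
207 ..................##+++++++++++++++++++++++++++++++
208 ..................##+++++++++++++++++++++++++++++++
209 ..................##+++++++++++++++++++++++++++++++
210 .................+###++++++++++++++++++++++++++++++
211 .................+##++++++++++++++++++++++++++++++
[... 2568 characters left out ...]
............................
254 ...................................................
255 ...................................................
256 ...................................................
257 ...................................................
258 ...................................................
259 ...................................................
260 ................................++++++.............
261 ...............................++####++............
262 ..............................++#######++++........
263 ..............................+###########+........
264 ...............................+###########+.......
265 ...............................+############+......
```

apply_moves:
  moves:
    - [0,0,0,0,0,0.003,-1]
    - [0,0,0,0,0,0.003,-1]
    - [0,0,0,0,0,0.003,-1]
    - [0,0,0,0,0,0.002,-1]
    - [0,0,0,0,0,0.001,-1]
    - [0,0,0,0,0,0.001,-1]
    - [0,0,0,0,0,0,-1]
    - [0,0,0,0,0,0,-1]

```text
clock: 7.5
tcp_pos: [0.4646, -0.1149, -0.0049]
orientation: [2.221, 2.222, 0.0]
contact_force: [-0.0, 0.1, 0.3]
grip_width: 0.0001
gripper_force: 0.0
```

The TCP reads below the table with no contact force, so the reported height is offset. I'll probe for the table.

apply_moves:
  moves:
    - [0,0,0,0,0,0.003,-1]
    - [0,0,0,0,0,0.003,-1]
    - [0,0,0,0,0,0.002,-1]
    - [0,0,0,0,0,0.001,-1]
    - [0,0,0,0,0,0.001,-1]
    - [0,0,0,0,0,0.001,-1]
    - [0,0,0,0,0,0,-1]
    - [0,0,0,0,0,0,-1]

```text
clock: 8.17
tcp_pos: [0.4646, -0.1149, -0.0159]
orientation: [2.221, 2.222, 0.0]
contact_force: [-0.7, 1.0, 0.1]
grip_width: -0.0005
gripper_force: 0.0
```

Run:
```python
from h import *
b=grab_frame("side").astype(int);s0=cv2.imread("pics/s0.png").astype(int)
o=telemetry.get_obs();p=np.array(o["tcp_pos"]);print(p,o["contact_force"])
q=proj("side",[p,p+[0,0,.03]]);print(q.round(1));u,v=np.round(q[1]).astype(int)
d=np.abs(b-s0).sum(2)>60;m=b.max(2)<95
for y in range(v-12,v+24): print(y,"".join("#" if d[y,x] and m[y,x] else "+" if d[y,x] else "." for x in range(u-25,u+26)))
```

```text
[ 0.46465128 -0.11487729 -0.01585499] [-0.60853905  0.4301306   0.46175777]
[[277.9 259.5]
 [277.9 250.7]]
239 ...........+###################+...................
240 .............+##+++############+...................
241 ..............+....############+...................
242 ...................############+...................
243 ...................############+...................
244 ...................############+...................
245 ...................+###########....................
246 ...................+###########....................
247 ...................+###########+...................
248 ...................+##########+....................
249 ....................+#######++.....................
250 .....................++#####+......................
251 .......................+++#+.......................
252 ...................................................
253 ...................................................
254 ...................................................
255 ...........................+.++....................
256 ..........................+###++++...
[... 322 characters left out ...]
...+##############+......+++
263 ...........................+###############++++++##
264 ............................+######################
265 ..........................++#######################
266 .........................++########################
267 .........................+#########################
268 .........................+#########################
269 ........................+##########################
270 ........................+##########################
271 .......................+###########################
272 .......................+#########+++###############
273 .......................+#########+..+##############
274 ......................+#########+...+##############
```

apply_moves:
  moves:
    - [0,0,0,0,0,-0.004,-1]
    - [0,0,0,0,0,-0.004,-1]
    - [0,0,0,0,0.025,0,-1]
    - [0,0,0,0,0.025,0,-1]
    - [0,0,0,0,0.02,0,-1]
    - [0,0,0,0,0.01,0,-1]
    - [0,0,0,0,0.01,0,-1]
    - [0,0,0,0,0,0,-1]

```text
clock: 8.88
tcp_pos: [0.5559, -0.1146, -0.0077]
orientation: [2.22, 2.222, 0.001]
contact_force: [0.1, -0.1, 0.0]
grip_width: 0.0
gripper_force: 0.0
```

apply_moves:
  moves:
    - [0,0,0,0,0.007,0,-1]
    - [0,0,0,0,0.007,0,-1]
    - [0,0,0,0,0.007,0,-1]
    - [0,0,0,0,0.006,0,-1]
    - [0,0,0,0,0.004,0,-1]
    - [0,0,0,0,0.002,0,-1]
    - [0,0,0,0,0.001,0,-1]
    - [0,0,0,0,0,0,-1]

```text
clock: 9.55
tcp_pos: [0.5888, -0.1147, -0.0079]
orientation: [2.22, 2.222, 0.0]
contact_force: [-1.5, -0.1, -0.1]
grip_width: -0.0
gripper_force: 0.1
```

apply_moves:
  moves:
    - [0,0,0,0,0.001,0,-1]
    - [0,0,0,0,0.001,0,-1]
    - [0,0,0,0,0.001,0,-1]
    - [0,0,0,0,0.001,0,-1]
    - [0,0,0,0,0.001,0,-1]
    - [0,0,0,0,0,0,-1]
    - [0,0,0,0,0,0,-1]
    - [0,0,0,0,0,0,-1]

```text
clock: 10.22
tcp_pos: [0.5939, -0.1147, -0.0078]
orientation: [2.22, 2.222, 0.001]
contact_force: [0.5, -0.6, -0.1]
grip_width: 0.0
gripper_force: 0.1
```

apply_moves:
  moves:
    - [0,0,0,0,0.001,0,-1]
    - [0,0,0,0,0.001,0,-1]
    - [0,0,0,0,0.001,0,-1]
    - [0,0,0,0,0,0,-1]
    - [0,0,0,0,0,0,-1]
    - [0,0,0,0,0,0,-1]
    - [0,0,0,0,0,0,-1]
    - [0,0,0,0,0,0,-1]

```text
clock: 10.88
tcp_pos: [0.5968, -0.1148, -0.0079]
orientation: [2.22, 2.222, 0.0]
contact_force: [-0.5, -0.3, -0.4]
grip_width: 0.0001
gripper_force: 0.2
```

Run:
```python
from h import *
grab_frame("side");bx=np.load("est.npy")[0]
o=telemetry.get_obs();print(o["tcp_pos"],o["contact_force"])
print("target far top", proj("side",T2(*bx,[[.085,-.025,.028],[.085,-.042,.028],[-.045,-.025,.028]])).round(1))
for s in silhouettes("sample1","side"):
    m=s["mask"]; ys,xs=np.nonzero(m); print(round(s["p"],2),np.round(s["extent"],1),xs.min(),xs.max())
```

```text
[ 0.59675925 -0.11475745 -0.00787151] [-0.58855359 -0.3646762   0.4762322 ]
target far top [[381.8 228.1]
 [384.  232.5]
 [332.  234.4]]
0.74 [317.1 236.4  55.   16.1] 292 344
0.72 [307.4 220.9  31.   14.2] 292 323
```

apply_moves:
  moves:
    - [0,0,0,0,0.001,0,-1]
    - [0,0,0,0,0.001,0,-1]
    - [0,0,0,0,0.001,0,-1]
    - [0,0,0,0,0.001,0,-1]
    - [0,0,0,0,0,0,-1]
    - [0,0,0,0,0,0,-1]
    - [0,0,0,0,0,0,-1]
    - [0,0,0,0,0,0,-1]

```text
clock: 11.65
tcp_pos: [0.5969, -0.1149, -0.0086]
orientation: [-2.218, -2.219, 0.008]
contact_force: [-10.4, 0.3, 6.6]
grip_width: -0.0
gripper_force: 4.9
```

Run:
```python
from h import *
b=grab_frame("side");bx=np.load("est.npy")[0]
a=grab_frame("top")
o=telemetry.get_obs();print(o["tcp_pos"],o["contact_force"])
crop("side",b,290,180,110,80,7,[],"pics/p5.png")
```

```text
[ 0.59682185 -0.11492874 -0.00854912] [-10.26967682   0.57326361   6.41732502]
```

View pics/p5.png

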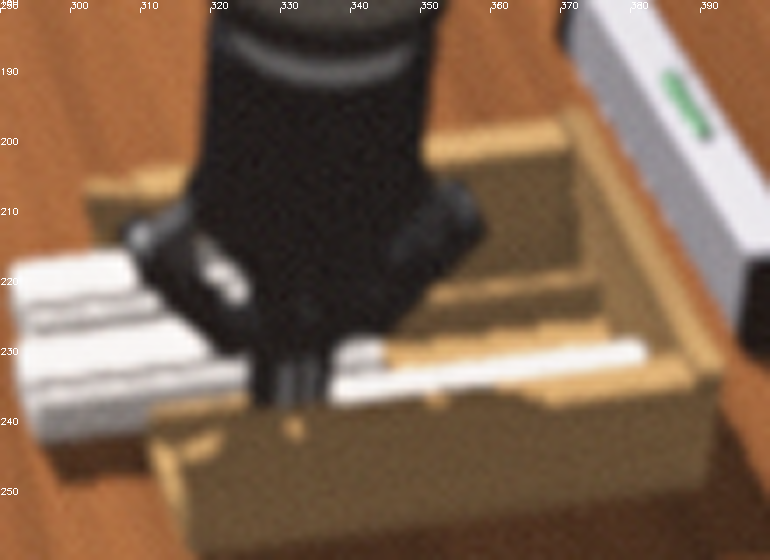

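apply_moves:
  moves:
    - [0,0,0,0,-0.01,0,-1]
    - [0,0,0,0,-0.03,0,-1]
    - [0,0,0,0,-0.035,0,-1]
    - [0,0,0,0,-0.035,0,-1]
    - [0,0,0,0,-0.02,0,-1]
    - [0,0,0,0.021,0,0,-1]
    - [0,0,0,0.021,0,0,-1]
    - [0,0,0,0,0,0,-1]

```text
clock: 12.42
tcp_pos: [0.4713, -0.0687, -0.0073]
orientation: [2.215, 2.227, 0.006]
contact_force: [0.3, 0.3, 0.5]
grip_width: -0.0
gripper_force: 0.0
```

apply_moves:
  moves:
    - [0,0,0,0,0.01,0,-1]
    - [0,0,0,0,0.01,0,-1]
    - [0,0,0,0,0.01,0,-1]
    - [0,0,0,0,0.012,0,-1]
    - [0,0,0,0,0.012,0,-1]
    - [0,0,0,0,0.012,0,-1]
    - [0,0,0,0,0.012,0,-1]
    - [0,0,0,0,0.012,0,-1]

```text
clock: 13.08
tcp_pos: [0.562, -0.0739, -0.0082]
orientation: [2.222, 2.22, -0.0]
contact_force: [-1.6, 0.9, -0.4]
grip_width: 0.0002
gripper_force: 0.6
```

apply_moves:
  moves:
    - [0,0,0,0,0.008,0,-1]
    - [0,0,0,0,0.008,0,-1]
    - [0,0,0,0,0.008,0,-1]
    - [0,0,0,0,0.004,0,-1]
    - [0,0,0,0,0.003,0,-1]
    - [0,0,0,0,0.002,0,-1]
    - [0,0,0,0,0.002,0,-1]
    - [0,0,0,0,0.001,0,-1]

```text
clock: 13.75
tcp_pos: [0.5965, -0.0728, -0.0079]
orientation: [-2.221, -2.222, 0.0]
contact_force: [-1.0, -0.6, -0.4]
grip_width: -0.0002
gripper_force: 0.3
```

apply_moves:
  moves:
    - [0,0,0,0,0.001,0,-1]
    - [0,0,0,0,0.001,0,-1]
    - [0,0,0,0,0,0,-1]
    - [0,0,0,0,0,0,-1]
    - [0,0,0,0,0,0,-1]
    - [0,0,0,0,0,0,-1]
    - [0,0,0,0,0,0,-1]
    - [0,0,0,0,0,0,-1]

```text
clock: 14.42
tcp_pos: [0.597, -0.0728, -0.0081]
orientation: [-2.219, -2.221, 0.003]
contact_force: [-4.7, 0.8, 3.2]
grip_width: -0.0004
gripper_force: 2.6
```

apply_moves:
  moves:
    - [0,0,0,0,-0.01,0,-1]
    - [0,0,0,0,-0.03,0,-1]
    - [0,0,0,0,-0.035,0,-1]
    - [0,0,0,0,-0.035,0,-1]
    - [0,0,0,0,-0.018,0,-1]
    - [0,0,0,0.021,0,0,-1]
    - [0,0,0,0.021,0,0,-1]
    - [0,0,0,0,0,0,-1]

```text
clock: 15.08
tcp_pos: [0.4711, -0.0267, -0.0072]
orientation: [2.215, 2.227, 0.006]
contact_force: [-0.3, 0.8, -0.2]
grip_width: -0.0001
gripper_force: 0.0
```

apply_moves:
  moves:
    - [0,0,0,0,0.01,0,-1]
    - [0,0,0,0,0.01,0,-1]
    - [0,0,0,0,0.01,0,-1]
    - [0,0,0,0,0.012,0,-1]
    - [0,0,0,0,0.012,0,-1]
    - [0,0,0,0,0.012,0,-1]
    - [0,0,0,0,0.012,0,-1]
    - [0,0,0,0,0.012,0,-1]

```text
clock: 15.75
tcp_pos: [0.5617, -0.032, -0.0082]
orientation: [-2.223, -2.22, 0.001]
contact_force: [-1.5, 0.3, 1.2]
grip_width: -0.0
gripper_force: 0.8
```

apply_moves:
  moves:
    - [0,0,0,0,0.008,0,-1]
    - [0,0,0,0,0.008,0,-1]
    - [0,0,0,0,0.008,0,-1]
    - [0,0,0,0,0.004,0,-1]
    - [0,0,0,0,0.003,0,-1]
    - [0,0,0,0,0.002,0,-1]
    - [0,0,0,0,0.001,0,-1]
    - [0,0,0,0,0.001,0,-1]

```text
clock: 16.42
tcp_pos: [0.5953, -0.0308, -0.008]
orientation: [-2.22, -2.222, 0.001]
contact_force: [-0.0, 0.0, -0.2]
grip_width: -0.0001
gripper_force: 0.4
```

apply_moves:
  moves:
    - [0,0,0,0,0.001,0,-1]
    - [0,0,0,0,0.001,0,-1]
    - [0,0,0,0,0.001,0,-1]
    - [0,0,0,0,0,0,-1]
    - [0,0,0,0,0,0,-1]
    - [0,0,0,0,0,0,-1]
    - [0,0,0,0,0,0,-1]
    - [0,0,0,0,0,0,-1]

```text
clock: 17.08
tcp_pos: [0.597, -0.0308, -0.0081]
orientation: [-2.219, -2.221, 0.003]
contact_force: [-5.3, 0.4, 3.3]
grip_width: -0.0002
gripper_force: 2.6
```

apply_moves:
  moves:
    - [0,0,0,0,-0.01,0,-1]
    - [0,0,0,0,-0.03,-0.01,-1]
    - [0,0,0,0,-0.03,-0.02,-1]
    - [0,0,0,0,-0.02,-0.03,-1]
    - [0,0,0,-0.01,-0.01,-0.03,1]
    - [0,0,0,-0.02,0,-0.03,1]
    - [0,0,0,-0.02,0,-0.02,1]
    - [0,0,0,0,0,0,1]

```text
clock: 17.75
tcp_pos: [0.5015, -0.0855, 0.1367]
orientation: [2.22, 2.21, 0.006]
contact_force: [1.1, -0.4, 0.3]
grip_width: 0.0482
gripper_force: 0.0
```

Run:
```python
from h import *
from scipy.optimize import minimize
a=grab_frame("top");b=grab_frame("side")
bx,ld=np.load("est.npy");o=telemetry.get_obs();print(o["clock"],o["tcp_pos"],o["orientation"],"lid",ld)
c=proj("side",T2(*bx,[[-.045,y,.028] for y in(.042,0,-.042)]+[[.085,y,.028] for y in(.042,0,-.042)])).round(1);print(c.tolist())
for s in silhouettes("sample1","side"): xs=np.nonzero(s["mask"])[1];print(round(s["p"],2),np.round(s["extent"],1))
for s in silhouettes("lid","side")[:3]: print("lid",round(s["p"],2),np.round(s["extent"],1))
# bar centre: 26 above underside; lid x yaw .456 -> closing line along lid x
t=T2(*ld,[[0,0,.1]])[0];print("bar",t)
p,q=mats()
p,q=plan(p,q,[t[0],t[1],.10],ld[2],8)
```

```text
17.85 [ 0.49928058 -0.08176009  0.13304647] [2.22091359 2.21772749 0.00273198] lid [ 0.45190815 -0.28859134  0.45616514]
[[325.3, 217.4], [329.4, 227.9], [333.8, 238.9], [373.3, 211.6], [378.5, 221.8], [384.0, 232.5]]
0.79 [352.7 228.2  54.6  16.2]
0.7 [349.5 216.3  48.2  15.5]
lid 0.82 [192.8 183.8  67.3  28. ]
lid 0.67 [170.9 351.2 106.3  77.1]
lid 0.6 [289.  311.4  98.4  74.9]
bar [ 0.45190815 -0.28859134  0.1       ]
max shift 0.0272213151776324 max turn 0.5430009208095323
[0, -0.001, -0.543, -0.026, -0.006, 0.004]
[0, -0.001, -0.543, -0.026, -0.007, 0.004]
[0, -0.001, -0.543, -0.025, -0.009, 0.004]
[0, -0.001, -0.543, -0.025, -0.01, 0.004]
[0, -0.001, -0.543, -0.024, -0.012, 0.004]
[0, -0.001, -0.543, -0.023, -0.013, 0.004]
[0, -0.001, -0.543, -0.023, -0.014, 0.004]
[0, -0.001, -0.543, -0.022, -0.015, 0.003]
```

apply_moves:
  moves:
    - [0,0,-0.543,-0.026,-0.006,0.004,1]
    - [0,0,-0.543,-0.026,-0.007,0.004,1]
    - [0,0,-0.543,-0.025,-0.009,0.004,1]
    - [0,0,-0.543,-0.025,-0.01,0.004,1]
    - [0,0,-0.543,-0.024,-0.012,0.004,1]
    - [0,0,-0.543,-0.023,-0.013,0.004,1]
    - [0,0,-0.543,-0.023,-0.014,0.004,1]
    - [0,0,-0.543,-0.022,-0.015,0.003,1]

```text
clock: 18.62
tcp_pos: [0.4517, -0.2892, 0.0993]
orientation: [-1.654, -2.668, -0.001]
contact_force: [0.9, 1.0, 0.3]
grip_width: 0.0852
gripper_force: 0.0
```

Run:
```python
from h import *
b=grab_frame("side");bx,ld=np.load("est.npy")
p,q=mats();print(p,np.degrees(np.arctan2(q.as_matrix()[1,1],q.as_matrix()[0,1])),np.degrees(ld[2]))
p,q=plan(p,q,[ld[0],ld[1],.026],ld[2],4)
```

```text
[ 0.44939934 -0.29563194  0.09868495] 26.19202853496359 26.13633753210032
max shift 0.019131126469708992 max turn 0.008306623862918075
[-0.008, -0.001, 0.002, 0.001, 0.001, 0.018]
[-0.008, -0.001, 0.002, 0.001, 0.002, 0.018]
[-0.008, -0.001, 0.002, 0.002, 0.001, 0.018]
[-0.008, -0.001, 0.002, 0.001, 0.002, 0.019]
```

apply_moves:
  moves:
    - [0,0,0,0.002,0.003,0.025,1]
    - [0,0,0,0.002,0.003,0.025,1]
    - [0,0,0,0.001,0,0.025,1]
    - [0,0,0,0,0,0.015,1]
    - [0,0,0,0,0,0.01,1]
    - [0,0,0,0,0,0.005,1]
    - [0,0,0,0,0,0.003,1]
    - [0,0,0,0,0,0,1]

```text
clock: 19.33
tcp_pos: [0.4558, -0.2821, -0.0071]
orientation: [-1.661, -2.666, -0.0]
contact_force: [0.4, 0.7, 0.1]
grip_width: 0.0849
gripper_force: 0.0
```

Run:
```python
from h import *
b=grab_frame("side");bx,ld=np.load("est.npy");o=telemetry.get_obs()
p,q=mats();print(p,ld,o["contact_force"],np.degrees(np.arctan2(q.as_matrix()[1,1],q.as_matrix()[0,1])))
crop("side",b,225,190,130,150,4,[(T2(*ld,rect(-.089,.089,-.064,.064,.008)),(0,255,0))],"pics/g.png")
```

```text
[ 0.45610989 -0.28248091 -0.00654879] [ 0.45190815 -0.28859134  0.45616514] [0.33625703 0.01113131 0.76240748] 26.12079882157512
```

View pics/g.png

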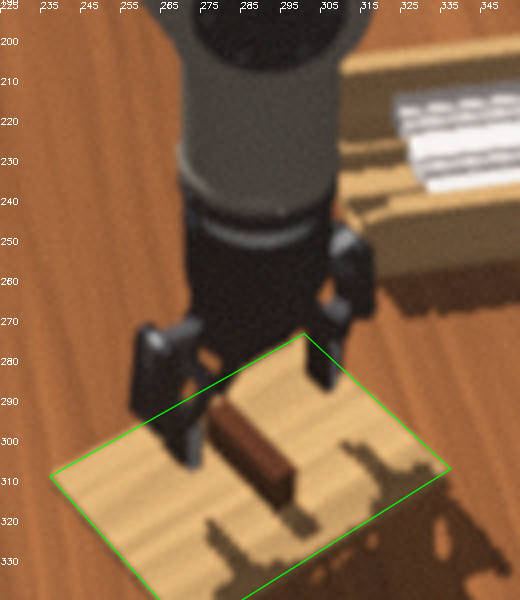

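apply_moves:
  moves:
    - [0,0,0,-0.002,-0.003,0.003,1]
    - [0,0,0,-0.002,-0.003,0.003,1]
    - [0,0,0,0,0,0.002,1]
    - [0,0,0,0,0,0,-1]
    - [0,0,0,0,0,0,-1]
    - [0,0,0,0,0,0,-1]
    - [0,0,0,0,0,0,-1]
    - [0,0,0,0,0,0,-1]
  grip_force: 80

```text
clock: 20.05
tcp_pos: [0.4521, -0.2887, -0.0148]
orientation: [1.662, 2.666, 0.0]
contact_force: [0.4, 0.4, -0.7]
grip_width: 0.0253
gripper_force: 0.0
```

apply_moves:
  moves:
    - [0,0,0,0,0,0,-1]
    - [0,0,0,0,0,0,-1]
    - [0,0,0,0,0,0,-1]
    - [0,0,0,0,0,0,-1]
    - [0,0,0,0,0,0,-1]
    - [0,0,0,0,0,0,-1]
    - [0,0,0,0,0,0,-1]
    - [0,0,0,0,0,0,-1]

```text
clock: 20.72
tcp_pos: [0.4522, -0.2888, -0.0145]
orientation: [1.662, 2.665, 0.0]
contact_force: [-1.4, 0.6, 5.1]
grip_width: 0.0144
gripper_force: 79.3
```

apply_moves:
  moves:
    - [0,0,0,0,0,-0.005,-1]
    - [0,0,0,0,0,-0.01,-1]
    - [0,0,0,0,0,-0.02,-1]
    - [0,0,0,0,0,-0.02,-1]
    - [0,0,0,0,0,-0.015,-1]
    - [0,0,0,0,0,0,-1]
    - [0,0,0,0,0,0,-1]
    - [0,0,0,0,0,0,-1]

```text
clock: 21.38
tcp_pos: [0.4512, -0.2887, 0.0545]
orientation: [-1.662, -2.665, 0.0]
contact_force: [-0.2, -0.3, -1.9]
grip_width: 0.014
gripper_force: 78.4
```

Run:
```python
from h import *
bx=np.load("est.npy")[0]
p,q=mats();print(p,q.as_rotvec(),bx)
bx=[.6503,-.0722,-.005]
p,q=plan(p,q,[.438,-.0722+.001,.055],-.005,12)
```

```text
[ 0.45119077 -0.28865683  0.05450907] [-1.66199859e+00 -2.66471072e+00  4.03928009e-04] [ 0.65028853 -0.07206612 -0.00647288]
max shift 0.018439088914585774 max turn 0.36600136611766904
[-0.001, 0, 0.366, 0.017, 0.007, 0]
[-0.001, 0, 0.366, 0.017, 0.006, 0]
[-0.001, 0, 0.366, 0.017, 0.006, 0]
[-0.001, 0, 0.366, 0.017, 0.005, 0]
[-0.001, 0, 0.366, 0.018, 0.004, 0]
[-0.001, 0, 0.366, 0.018, 0.004, 0]
[-0.001, 0, 0.366, 0.018, 0.003, 0]
[-0.001, 0, 0.366, 0.018, 0.002, 0]
[-0.001, 0, 0.366, 0.018, 0.002, 0]
[-0.001, 0, 0.366, 0.018, 0.001, 0]
[-0.001, 0, 0.366, 0.018, 0, 0]
[-0.001, 0, 0.366, 0.018, 0, 0]
```

apply_moves:
  moves:
    - [0,0,0.366,0.017,0.007,0,-1]
    - [0,0,0.366,0.017,0.006,0,-1]
    - [0,0,0.366,0.017,0.006,0,-1]
    - [0,0,0.366,0.017,0.005,0,-1]
    - [0,0,0.366,0.018,0.004,0,-1]
    - [0,0,0.366,0.018,0.004,0,-1]
    - [0,0,0.366,0.018,0.003,0,-1]
    - [0,0,0.366,0.018,0.002,0,-1]

```text
clock: 22.05
tcp_pos: [0.4417, -0.1425, 0.0539]
orientation: [-2.051, -2.377, 0.001]
contact_force: [0.3, -0.3, -2.3]
grip_width: 0.014
gripper_force: 78.3
```

apply_moves:
  moves:
    - [0,0,0.366,0.018,0.002,0,-1]
    - [0,0,0.366,0.018,0.001,0,-1]
    - [0,0,0.366,0.018,0,0,-1]
    - [0,0,0.366,0.018,0,0,-1]
    - [0,0,0,0,0,0.006,-1]
    - [0,0,0,0,0,0.006,-1]
    - [0,0,0,0,0,0,-1]
    - [0,0,0,0,0,0,-1]

```text
clock: 22.72
tcp_pos: [0.4382, -0.0725, 0.0421]
orientation: [-2.226, -2.215, 0.003]
contact_force: [0.3, -0.2, -3.0]
grip_width: 0.0143
gripper_force: 78.3
```

```bash
cat > lf.py <<'E'
from h import *
from scipy.optimize import minimize
import sys
a=grab_frame("top");b=grab_frame("side")
p,q=mats();M=q.as_matrix();o=telemetry.get_obs()
print(o["clock"],p.round(4),"psi",np.arctan2(M[1,1],M[0,1]).round(4),o["contact_force"],o["grip_width"])
zl=p[2]+.0145;ms={}
for cam in("top","side"):
    c=proj(cam,[[p[0],p[1],zl]])[0]
    for s in silhouettes("lid",cam):
        print(cam,round(s["p"],2),np.round(s["extent"],1),s["mask"].sum(),c.round(0))
        if cam=="side" and np.hypot(*(np.array(s["extent"][:2])-c))<30: ms[cam]=s["mask"]
np.savez("lid.npz",**{k:v for k,v in ms.items()})
E
python3 lf.py
```

```text
22.8167 [ 0.439  -0.0725  0.0428] psi -0.0056 [ 0.10202737 -0.55312304 -1.87041329] 0.014137303012251912
top 0.84 [405.7 300.3  46.6  63. ] 1666 [319. 224.]
top 0.73 [316.1 156.4   9.5  44.1] 389 [319. 224.]
top 0.69 [308.9 225.9  14.6  56.6] 605 [319. 224.]
top 0.58 [229.1 276.6  50.6  64.9] 2262 [319. 224.]
side 0.8 [190.7 186.1  65.4  30.7] 1818 [264. 227.]
side 0.72 [173.6 352.9 103.4  73.3] 4850 [264. 227.]
side 0.6 [264.6 228.9  81.2  42.4] 2422 [264. 227.]
side 0.6 [333.7 126.2  31.4  48.9] 1332 [264. 227.]
```

Run:
```python
from h import *
b=grab_frame("side");a=grab_frame("top");bx=[.6503,-.0722,-.005];z=.0573
L=[.439,-.0725,-.0056]
pl=[(T2(*L,rect(-.089,.089,-.064,.064,.008),z),(0,255,0))]
pb=[(T2(*bx,rect(-.098,.085,-.0605,.0605,.051)),(0,255,255)),(T2(*bx,rect(-.095,.095,-.0755,.0755,.051)),(255,255,0))]
crop("side",b,215,180,185,90,4,pl+pb,"pics/x1.png");crop("top",a,285,125,70,125,4,pl+pb,"pics/x2.png")
x=cv2.imread("pics/x1.png");y=cv2.imread("pics/x2.png");y=cv2.rotate(y,cv2.ROTATE_90_CLOCKWISE)[:240]
c=np.zeros((600,740,3),np.uint8);c[:360]=x;c[360:360+y.shape[0],:y.shape[1]]=y
cv2.imwrite("pics/m.png",c)
```

```text
(no output)
```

View pics/m.png

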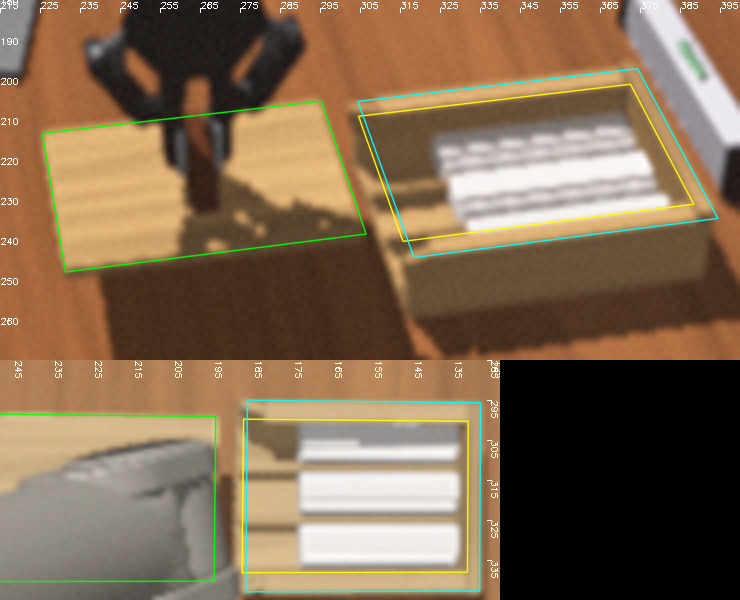

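apply_moves:
  moves:
    - [0,0,0,0,0,0.008,-1]
    - [0,0,0,0,0,0.008,-1]
    - [0,0,0,0,0,0.005,-1]
    - [0,0,0,0,0,0,-1]
    - [0,0,0,0,0.006,0,-1]
    - [0,0,0,0,0.006,0,-1]
    - [0,0,0,0,0.004,0,-1]
    - [0,0,0,0,0,0,-1]

```text
clock: 23.68
tcp_pos: [0.4573, -0.0715, 0.0225]
orientation: [2.225, 2.216, 0.003]
contact_force: [1.1, -0.9, -2.2]
grip_width: 0.014
gripper_force: 78.4
```

apply_moves:
  moves:
    - [0,0,0,0,0.004,0,-1]
    - [0,0,0,0,0.004,0,-1]
    - [0,0,0,0,0.004,0,-1]
    - [0,0,0,0,0.004,0,-1]
    - [0,0,0,0,0.003,0,-1]
    - [0,0,0,0,0.003,0,-1]
    - [0,0,0,0,0,0,-1]
    - [0,0,0,0,0,0,-1]

```text
clock: 24.35
tcp_pos: [0.4772, -0.0718, 0.022]
orientation: [-2.226, -2.217, 0.0]
contact_force: [-0.3, 1.2, -1.7]
grip_width: 0.0143
gripper_force: 78.4
```

apply_moves:
  moves:
    - [0,0,0,0,0,0.001,-1]
    - [0,0,0,0,0,0.0007,-1]
    - [0,0,0,0,0.003,0,-1]
    - [0,0,0,0,0.003,0,-1]
    - [0,0,0,0,0.003,0,-1]
    - [0,0,0,0,0.003,0,-1]
    - [0,0,0,0,0,0,-1]
    - [0,0,0,0,0,0,-1]

```text
clock: 25.02
tcp_pos: [0.4895, -0.0718, 0.0204]
orientation: [2.226, 2.217, 0.0]
contact_force: [0.6, 0.2, -2.3]
grip_width: 0.0143
gripper_force: 78.4
```

apply_moves:
  moves:
    - [0,0,0,0,0.003,0,-1]
    - [0,0,0,0,0.003,0,-1]
    - [0,0,0,0,0.003,0,-1]
    - [0,0,0,0,0.003,0,-1]
    - [0,0,0,0,0.003,0,-1]
    - [0,0,0,0,0,0,-1]
    - [0,0,0,0,0,0,-1]
    - [0,0,0,0,0,0,-1]

```text
clock: 25.68
tcp_pos: [0.504, -0.0719, 0.0203]
orientation: [-2.226, -2.217, 0.0]
contact_force: [1.0, 0.0, -1.7]
grip_width: 0.0143
gripper_force: 78.4
```

apply_moves:
  moves:
    - [0,0,0,0,0.004,0,-1]
    - [0,0,0,0,0.004,0,-1]
    - [0,0,0,0,0.005,0,-1]
    - [0,0,0,0,0.005,0,-1]
    - [0,0,0,0,0.005,0,-1]
    - [0,0,0,0,0.005,0,-1]
    - [0,0,0,0,0.004,0,-1]
    - [0,0,0,0,0,0,-1]

```text
clock: 26.35
tcp_pos: [0.5374, -0.072, 0.0205]
orientation: [2.226, 2.216, 0.001]
contact_force: [-0.4, -0.8, -1.6]
grip_width: 0.0138
gripper_force: 78.4
```

apply_moves:
  moves:
    - [0,0,0,0,0.005,0,-1]
    - [0,0,0,0,0.005,0,-1]
    - [0,0,0,0,0.005,0,-1]
    - [0,0,0,0,0.005,0,-1]
    - [0,0,0,0,0.005,0,-1]
    - [0,0,0,0,0.005,0,-1]
    - [0,0,0,0,0.005,0,-1]
    - [0,0,0,0,0,0,-1]

```text
clock: 27.02
tcp_pos: [0.5726, -0.0721, 0.0205]
orientation: [2.226, 2.216, 0.002]
contact_force: [0.9, -0.7, -2.0]
grip_width: 0.0142
gripper_force: 78.4
```

apply_moves:
  moves:
    - [0,0,0,0,0.005,0,-1]
    - [0,0,0,0,0.005,0,-1]
    - [0,0,0,0,0.005,0,-1]
    - [0,0,0,0,0.005,0,-1]
    - [0,0,0,0,0.005,0,-1]
    - [0,0,0,0,0.005,0,-1]
    - [0,0,0,0,0.005,0,-1]
    - [0,0,0,0,0,0,-1]

```text
clock: 27.68
tcp_pos: [0.6076, -0.0722, 0.0205]
orientation: [2.226, 2.216, 0.002]
contact_force: [0.5, -0.6, -2.0]
grip_width: 0.0143
gripper_force: 78.4
```

apply_moves:
  moves:
    - [0,0,0,0,0.005,0,-1]
    - [0,0,0,0,0.005,0,-1]
    - [0,0,0,0,0.005,0,-1]
    - [0,0,0,0,0.005,0,-1]
    - [0,0,0,0,0.005,0,-1]
    - [0,0,0,0,0.003,0,-1]
    - [0,0,0,0,0,0,-1]
    - [0,0,0,0,0,0,-1]

```text
clock: 28.35
tcp_pos: [0.6342, -0.0725, 0.0203]
orientation: [-2.226, -2.217, 0.0]
contact_force: [-0.4, -0.1, -2.6]
grip_width: 0.0139
gripper_force: 78.4
```

apply_moves:
  moves:
    - [0,0,0,0,0.003,0,-1]
    - [0,0,0,0,0.002,0,-1]
    - [0,0,0,0,0.002,0,-1]
    - [0,0,0,0,0.001,0,-1]
    - [0,0,0,0,0.001,0,-1]
    - [0,0,0,0,0.001,0,-1]
    - [0,0,0,0,0,0,-1]
    - [0,0,0,0,0,0,-1]

```text
clock: 29.02
tcp_pos: [0.6442, -0.0726, 0.0204]
orientation: [-2.226, -2.217, 0.0]
contact_force: [-0.2, 0.2, -1.8]
grip_width: 0.0145
gripper_force: 78.5
```

apply_moves:
  moves:
    - [0,0,0,0,0.001,0,-1]
    - [0,0,0,0,0.001,0,-1]
    - [0,0,0,0,0.001,0,-1]
    - [0,0,0,0,0,0,-1]
    - [0,0,0,0,0,0,-1]
    - [0,0,0,0,0,0,-1]
    - [0,0,0,0,0,0,-1]
    - [0,0,0,0,0,0,-1]

```text
clock: 29.68
tcp_pos: [0.6444, -0.0729, 0.0198]
orientation: [-2.223, -2.215, 0.007]
contact_force: [-7.5, -2.0, 2.8]
grip_width: 0.014
gripper_force: 79.0
```

apply_moves:
  moves:
    - [0,0,0,0,0.001,0,-1]
    - [0,0,0,0,0,0,-1]
    - [0,0,0,0,-0.002,0,-1]
    - [0,0,0,0,-0.001,0,-1]
    - [0,0,0,0,0,0,1]
    - [0,0,0,0,0,0,1]
    - [0,0,0,0,0,0,1]
    - [0,0,0,0,0,0,1]

```text
clock: 30.35
tcp_pos: [0.6462, -0.0725, 0.0209]
orientation: [2.226, 2.216, 0.002]
contact_force: [0.7, -1.0, -0.5]
grip_width: 0.0623
gripper_force: 0.0
```

apply_moves:
  moves:
    - [0,0,0,0,0,0,1]
    - [0,0,0,0,0,0,1]
    - [0,0,0,0,0,0,1]
    - [0,0,0,0,0,-0.01,1]
    - [0,0,0,0,0,-0.02,1]
    - [0,0,0,0,0,-0.03,1]
    - [0,0,0,0,0,-0.03,1]
    - [0,0,0,0,0,-0.03,1]

```text
clock: 31.02
tcp_pos: [0.645, -0.0724, 0.1424]
orientation: [-2.226, -2.217, -0.0]
contact_force: [-0.2, -0.4, -0.6]
grip_width: 0.0852
gripper_force: 0.0
```

apply_moves:
  moves:
    - [0,0,0,-0.02,-0.03,0,1]
    - [0,0,0,-0.03,-0.03,0,1]
    - [0,0,0,-0.03,-0.03,0,1]
    - [0,0,0,-0.03,-0.03,0,1]
    - [0,0,0,-0.03,-0.02,0,1]
    - [0,0,0,-0.03,0,0,1]
    - [0,0,0,-0.03,0,0,1]
    - [0,0,0,0,0,0,1]

```text
clock: 31.68
tcp_pos: [0.5044, -0.2782, 0.1415]
orientation: [2.233, 2.204, -0.004]
contact_force: [-0.1, -1.1, -0.3]
grip_width: 0.0856
gripper_force: 0.0
```

Run:
```python
from h import *
b=grab_frame("side");a=grab_frame("top");bx=[.6503,-.0722,-.005];print(telemetry.get_obs()["tcp_pos"],telemetry.get_obs()["clock"])
L=[.6463,-.0722,-.005]
pl=[(T2(*L,rect(-.089,.089,-.064,.064,.042)),(0,255,0)),(T2(*L,rect(-.008,.008,-.032,.032,.070)),(0,0,255))]
crop("side",b,290,180,110,85,6,pl,"pics/x1.png");crop("top",a,285,120,70,85,6,pl,"pics/x2.png")
x=cv2.imread("pics/x1.png")[:, :];y=cv2.imread("pics/x2.png")
y=cv2.resize(y,None,fx=.33,fy=.33) if 0 else y
x=cv2.resize(x,(420,325));cv2.imwrite("pics/m2.png",np.hstack([x,cv2.resize(y,(268,325))]))
```

```text
[ 0.50572403 -0.27174401  0.14103753] 31.7833
```

View pics/m2.png

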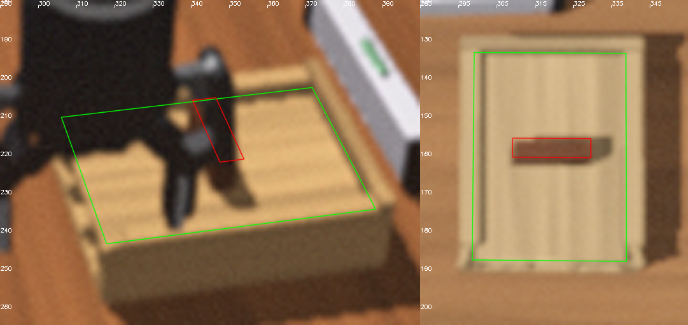

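The lid looks seated, with the bar at top (321,159), perhaps 2 mm short of the overlay. The strip contact leaves a few mm of doubt, so I'll do a confirming push on the bar from behind with the fingers shut.

apply_moves:
  moves:
    - [0,0,0,0.015,0.005,0,-1]
    - [0,0,0,0.032,0.015,0,-1]
    - [0,0,0,0.032,0.015,0,-1]
    - [0,0,0,0.032,0.015,0,-1]
    - [0,0,0,0.032,0.015,0,-1]
    - [0,0,0,0.032,0.015,0,-1]
    - [0,0,0,0.022,0.008,0,-1]
    - [0,0,0,0,0,0,-1]

```text
clock: 32.45
tcp_pos: [0.5967, -0.0637, 0.1413]
orientation: [-2.212, -2.228, -0.008]
contact_force: [0.4, -0.4, 0.2]
grip_width: -0.0
gripper_force: 0.0
```

apply_moves:
  moves:
    - [0,0,0,0,0,0.01,-1]
    - [0,0,0,0,0,0.02,-1]
    - [0,0,0,0,0,0.02,-1]
    - [0,0,0,0,0,0.02,-1]
    - [0,0,0,0,0,0.015,-1]
    - [0,0,0,0,0,0.01,-1]
    - [0,0,0,0,0,0,-1]
    - [0,0,0,0,0,0,-1]

```text
clock: 33.12
tcp_pos: [0.5943, -0.0741, 0.0452]
orientation: [-2.226, -2.216, 0.001]
contact_force: [-0.2, 0.5, 0.6]
grip_width: 0.0
gripper_force: 0.0
```

apply_moves:
  moves:
    - [0,0,0,0,0,0.01,-1]
    - [0,0,0,0,0,0.007,-1]
    - [0,0,0,0,0.01,0,-1]
    - [0,0,0,0,0.008,0,-1]
    - [0,0,0,0,0.004,0,-1]
    - [0,0,0,0,0.002,0,-1]
    - [0,0,0,0,0.002,0,-1]
    - [0,0,0,0,0,0,-1]

```text
clock: 33.78
tcp_pos: [0.6214, -0.0738, 0.0286]
orientation: [2.226, 2.216, 0.001]
contact_force: [-0.4, -0.7, 0.6]
grip_width: -0.0001
gripper_force: 0.0
```

apply_moves:
  moves:
    - [0,0,0,0,0.002,0,-1]
    - [0,0,0,0,0.001,0,-1]
    - [0,0,0,0,0.001,0,-1]
    - [0,0,0,0,0.001,0,-1]
    - [0,0,0,0,0.001,0,-1]
    - [0,0,0,0,0,0,-1]
    - [0,0,0,0,0,0,-1]
    - [0,0,0,0,0,0,-1]

```text
clock: 34.45
tcp_pos: [0.624, -0.074, 0.0282]
orientation: [-2.224, -2.214, 0.007]
contact_force: [-9.1, 1.0, 6.8]
grip_width: 0.0002
gripper_force: 5.3
```

apply_moves:
  moves:
    - [0,0,0,0,0.001,0,-1]
    - [0,0,0,0,0.001,0,-1]
    - [0,0,0,0,0.001,0,-1]
    - [0,0,0,0,0.001,0,-1]
    - [0,0,0,0,0,0,-1]
    - [0,0,0,0,0,0,-1]
    - [0,0,0,0,0,0,-1]
    - [0,0,0,0,0,0,-1]

```text
clock: 35.12
tcp_pos: [0.6242, -0.0741, 0.028]
orientation: [-2.221, -2.211, 0.015]
contact_force: [-19.4, 0.2, 17.0]
grip_width: 0.0001
gripper_force: 12.2
```

apply_moves:
  moves:
    - [0,0,0,0,-0.008,0,-1]
    - [0,0,0,0,-0.015,0,-1]
    - [0,0,0,0,-0.01,-0.01,-1]
    - [0,0,0,0,0,-0.03,-1]
    - [0,0,0,0,0,-0.035,-1]
    - [0,0,0,0,0,-0.03,-1]
    - [0,0,0,-0.02,-0.01,-0.01,-1]
    - [0,0,0,-0.03,-0.01,0,-1]

```text
clock: 35.78
tcp_pos: [0.5812, -0.1202, 0.1477]
orientation: [2.215, 2.22, 0.011]
contact_force: [1.3, -1.3, -1.7]
grip_width: 0.0001
gripper_force: 0.0
```

apply_moves:
  moves:
    - [0,0,0,-0.035,-0.01,0,-1]
    - [0,0,0,-0.04,-0.01,0,-1]
    - [0,0,0,-0.04,-0.01,0,-1]
    - [0,0,0,-0.04,-0.01,0,-1]
    - [0,0,0,-0.03,-0.01,0,-1]
    - [0,0,0,-0.02,0,0,-1]
    - [0,0,0,0,0,0,-1]
    - [0,0,0,0,0,0,-1]

```text
clock: 36.45
tcp_pos: [0.5264, -0.3299, 0.1433]
orientation: [2.229, 2.213, 0.0]
contact_force: [0.6, 1.2, -0.7]
grip_width: -0.0002
gripper_force: 0.0
```

Run:
```python
from h import *
a=grab_frame("top").astype(int);b=grab_frame("side").astype(int);bx=[.6503,-.0722,-.005]
np.set_printoptions(linewidth=200)
print(mats()[0])
print("top rows 126..140, 180..196; back wall outer/inner z51, lid far z42, lid near, box near")
P=[[.095,0,.051],[.085,0,.051],[.085,0,.042],[-.093,0,.042],[-.095,0,.008],[-.012,0,.07],[.004,0,.07]]
print(proj("top",T2(*bx,P)).round(1).tolist())
for u0,u1 in((303,309),(316,322),(329,335)):
    print(u0,a[124:142,u0:u1].mean((1)).max(1).round().astype(int)); print("  ",a[150:166,u0:u1].mean(1).max(1).round().astype(int),"|", a[180:198,u0:u1].mean((1)).max(1).round().astype(int))
# side: along-x line on lid at y=-.03 z .042
s=np.arange(.06,.100,.0015)
q=proj("side",T2(*bx,[[x,-.02,.042] for x in s])).astype(np.float32)
v=cv2.remap(b.max(2).astype(np.float32),q[:,0],q[:,1],cv2.INTER_LINEAR).ravel();print([(round(float(x)*1000,1),int(k)) for x,k in zip(s,v)])
for s_ in silhouettes("lid","top"): print(round(s_["p"],2),np.round(s_["extent"],1))
```

```text
[ 0.52734883 -0.32704193  0.14340667]
top rows 126..140, 180..196; back wall outer/inner z51, lid far z42, lid near, box near
[[318.5, 129.4], [318.5, 132.4], [318.4, 133.2], [318.2, 187.6], [317.5, 189.9], [318.8, 160.6], [318.8, 155.6]]
303 [172 172 167 163 162 172 184 182 168 145 174 200 203 203 202 203 203 202]
   [202 202 203 203 202 203 202 202 200 201 202 202 203 204 205 206] | [207 206 207 206 207 206 207 206 197 190 183 169 169 172 175 176 178 177]
316 [163 170 167 160 138 141 174 183 170 153 186 209 212 212 212 211 211 211]
   [209 210 209 210 206 180 137 128 122 123 124 110 117 177 205 208] | [205 204 205 205 205 205 205 210 206 200 195 178 170 171 174 176 177 178]
329 [171 171 169 162 139 145 180 189 174 152 176 199 201 201 200 201 201 202]
   [201 201 201 201 198 173 126 116 114 114 121 142 171 193 200 201] | [201 201 201 201 201 202 202 206 202 198 192 173 169 172 174 176 178 180]
[(60.0, 219), (61.5, 219), (63.0, 220), (64.5, 221), (66.0, 219), (67.5, 219), (69.0, 221), (70.5, 222), (72.0, 222), (73.5, 223), (75.0, 224), (76.5, 225), (78.0, 225), (79.5, 219), (81.0, 204), (82.5, 182), (84.0, 159), (85.5, 138), (87.0, 136), (88.5, 139), (90.0, 156), (91.5, 172), (93.0, 187), (94.5, 193), (96.0, 196), (97.5, 193), (99.0, 189)]
0.93 [402.4 301.6  46.5  61.9]
0.91 [227.9 276.9  50.9  59.9]
0.83 [316.6 163.   37.2  51.6]
```

The pixel profiles show the lid edge within about 1–2 mm of the back wall: lid edge at row ~133.5, against 133.2 predicted. Handing in.

```bash
python3 -c "
from bench import order
print(order.hand_in())"
```

```text
the job is handed in; nothing more can be done
None
```

I pushed all three strips up against the back wall, slid the wooden lid fully home over them and handed the job in; the hand-in gave no verdict back.

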